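# Line up the welding horns by face size on the tool rail

## Task

Set up the tool rail for the ultrasonic welder: stand the four welding horns upright on its rubber seats, one centred on each seat, in order of the width of their bright welding faces, with the narrowest next to the rail's red end cap and the widest at the other end. Set each one down gently rather than dropping it, do not tip any over, and leave the purple booster where it stands.

Things in the scene. Friction and masses are not known exactly. Their poses are not given: they have to be found in the camera images.
- horn_16: Welding horn with the narrowest face, loose, upright, 90 mm tall, 0.2 to 0.5 kg: a dark blue cylinder 48 mm in diameter, 42 mm tall, and on it a bright aluminium nose 16 mm in diameter, 48 mm long (grip here), whose top is the welding face. Origin: centre of its underside, z up. The horns start in any order in a loose row on a green mat 4 mm thick, over 60 mm between centres.
- horn_25: Welding horn with the second narrowest face, loose, upright, 97 mm tall, 0.2 to 0.5 kg: a dark blue cylinder 48 mm in diameter, 49 mm tall, and on it a bright aluminium nose 25 mm in diameter, 48 mm long (grip here), whose top is the welding face. Origin: centre of its underside, z up. The horns start in any order in a loose row on a green mat 4 mm thick, over 60 mm between centres.
- horn_34: Welding horn with the second widest face, loose, upright, 85 mm tall, 0.2 to 0.5 kg: a dark blue cylinder 48 mm in diameter, 37 mm tall, and on it a bright aluminium nose 34 mm in diameter, 48 mm long (grip here), whose top is the welding face. Origin: centre of its underside, z up. The horns start in any order in a loose row on a green mat 4 mm thick, over 60 mm between centres.
- horn_44: Welding horn with the widest face, loose, upright, 93 mm tall, 0.2 to 0.5 kg: a dark blue cylinder 48 mm in diameter, 45 mm tall, and on it a bright aluminium nose 44 mm in diameter, 48 mm long (grip here), whose top is the welding face. Origin: centre of its underside, z up. The horns start in any order in a loose row on a green mat 4 mm thick, over 60 mm between centres.
- seat_1: One of four identical fixed black rubber seats, a disc 68 mm in diameter, 4 mm thick, on an aluminium rail 380 x 80 mm, 20 mm high. They form a straight row, 90 mm between centres, seat_1 to seat_4 along the rail's y axis. Origin: centre of the underside; the top is 4 mm above it, 24 mm above the bench. The rail is nearer the robot or farther off than the mat.
- seat_2: One of four identical fixed black rubber seats, a disc 68 mm in diameter, 4 mm thick, on an aluminium rail 380 x 80 mm, 20 mm high. They form a straight row, 90 mm between centres, seat_1 to seat_4 along the rail's y axis. Origin: centre of the underside; the top is 4 mm above it, 24 mm above the bench. The rail is nearer the robot or farther off than the mat.
- seat_3: One of four identical fixed black rubber seats, a disc 68 mm in diameter, 4 mm thick, on an aluminium rail 380 x 80 mm, 20 mm high. They form a straight row, 90 mm between centres, seat_1 to seat_4 along the rail's y axis. Origin: centre of the underside; the top is 4 mm above it, 24 mm above the bench. The rail is nearer the robot or farther off than the mat.
- seat_4: One of four identical fixed black rubber seats, a disc 68 mm in diameter, 4 mm thick, on an aluminium rail 380 x 80 mm, 20 mm high. They form a straight row, 90 mm between centres, seat_1 to seat_4 along the rail's y axis. Origin: centre of the underside; the top is 4 mm above it, 24 mm above the bench. The rail is nearer the robot or farther off than the mat.
- red_cap: The red plastic end cap of the tool rail, fixed, 80 x 16 x 22 mm, at the one end or the other (63 mm beyond the centre of the nearest seat, which is then seat_1 or seat_4); the other end has a black cap. It tells which way round the row goes. Origin at the centre of its underside, on the bench.
- booster: Bystander: a purple anodised booster, loose, standing on the bench beyond the left (+y) end of the mat and rail: 84 mm tall, 50 mm in diameter with a flange 62 mm in diameter at 34 to 46 mm height. Origin at the centre of its underside. To be left alone.
Not all that is in view belongs to the job. Leave any orange look-alike of the horn_34 alone.

How it is judged:
By the outcome, as a careful person would: the job done as asked, in the order asked, and still so for the second after the job is handed in, with the robot touching nothing.
It also fails if it takes over 104 s, if anything falls off the work surface, if the arm or the gripper's body presses on something with over 40 N, if the wrist force passes 120 N, or if a joint passes its speed limit or range.

## Robot

A 6-joint arm with a two-finger parallel gripper is mounted at the origin on the work surface. World frame = base frame: x ahead of the robot, y to its left, z up, the work surface at z = 0. Lengths are in mm, angles in rad, forces in N, time in s.
With the tool pointing down it reaches from about 275 to 750 mm from the base axis. Payload 10.2 kg.
Tool frame: the origin (TCP) lies at the very end of the fingers, on their centre line; the grasp point (between the pads) lies 19 mm behind it; z points along the fingers, y is the line along which they close (so a half turn about z gives the same grasp; the last joint's range is limited). The gripper opens to 85 mm and grips with 20 to 120 N. Pads are 22 mm wide; open, the fingers measure 114 mm over their backs; the gripper's body (76 mm by 85 mm) begins 54 mm behind the grasp point. The pads swing forward as they close: fully open they stand 13 mm farther back than shut.
Start: joints at [-1.392, 0.313, 1.498, -0, 1.331, -0.223], TCP at [205.303, -483.2, 231.294] pointing down, gripper open.
Joint ranges: [-2.94, 2.94], [-0.97, 2.17], [0.19, 2.56], [-1.23, 4.37], [0.02, 3.11], [-2.88, 2.88]. Speed limits (rad/s): [2.39, 2.39, 3.01, 3.14, 3.14, 3.14].

## Interface

Orientations are given as a unit quaternion [w, x, y, z].
In Python, from rig import ctrl, optics gives the robot as it stands. The module is installed in compiled form; this text tells all that it offers.
- The arm moves only by the shell command python3 -m handwheel 'ROWS' [FORCE]. ROWS is JSON, a list that holds one entry, the list of rows, each a list of 5 numbers: the gripper command: -1 is fully open, 1 is shut, values between are in proportion, then the shift along the world's x, y, z in units of 50 mm (1.0 is 50 mm), then the turn about the world's z in units of 8 degrees (1.0 is 8 degrees). In form: [[[gripper, tx, ty, tz, twist], ...]]. A call has 1 to 10 rows; each row shifts and turns the commanded pose from where the row before left it; what a row does not reach is not made up. A row lasts 1/10 s, in which the tool goes at most 50 mm and 8.59 degrees, less where a joint would pass 70% of its speed; a pose out of reach is approached as far as the arm can. A call is refused whole if a number of a shift passes 1 or a number of a turn 1, either way. A call with a gripper value outside its range is refused whole. The fingers move at their own pace and stop on an object; FORCE is the grip in N (left out, the last holds). Time passes only in rows, so rows that do not move let the fingers close. It gives the time, the measured TCP pose, the force, the opening and the grip force at its end, in the units of the state.
- ctrl.sense(): the state, without advancing time (a new reading comes with each control period).
- optics.capture(name): name is "scene" or "side" or "wrist"; returns a dict with "img" (420x560x3 uint8, blue, green, red), "K" (3x3 intrinsics, pixels), "R" (3x3) and "t" (3): a world point X has camera coordinates R X + t. Camera axes: x right, y down, z forward; pixel columns grow to the right and rows downward; lengths in mm; the calibration is good to about 2 mm. A picture is of the moment at which its call begins. There is no depth.
- ctrl.finish_job(): hands the job in; it is judged then, once.
The state is a dict: "time_s": time; "joints": joint angles; "dq": joint speeds; "tau": joint torques, N m; "eef_pos": TCP position; "ee_rot": TCP orientation; "force": force on the tool from outside, world axes, zero at the start; "wrist_torque": the same for the moment, N m; "grip_width": opening from 0.0 (shut) to 1.0 (fully open); "grip_force": force on a finger pad.
Only numpy, scipy, OpenCV 4.12 (cv2) and the standard library are available. Lean on these libraries where they do the work, as an engineer would, in place of code of your own. Each camera call takes 0.05 s, during which the arm holds its last target. There are 200 camera calls.

## Working session

There is one attempt and no reset: what is moved stays moved. The work goes in short steps, Python scripts to look and compute and a shell command to move; the robot and the scene stay as the last step left them, time stands still between calls to the robot, and variables do not carry over. Pictures are saved under pics/ and viewed, at most 14 in all, crops included, and the job is handed in when it is done.

```bash
mkdir -p pics
python3 - <<'E'
from rig import ctrl, optics
import cv2,pickle,numpy as np
for n in("scene","side"):
    d=optics.capture(n);cv2.imwrite(f"pics/{n}0.png",d["img"]);pickle.dump(d,open(n+"0.pkl","wb"))
    print(n,np.round(-d["R"].T@d["t"]),d["K"][0])
s=ctrl.sense();print(s)
E
```

```text
scene [1330.  470.  693.] [543.46729524   0.         275.22230392]
side [307. 587. 524.] [389.1869915    0.         282.56204802]
{'time_s': 0.1, 'joints': array([-1.39241325e+00,  3.13389691e-01,  1.49833820e+00,  1.74983454e-05,
        1.33098329e+00, -2.23431618e-01]), 'dq': array([-0.00026336, -0.00040298, -0.00346045,  0.00075715,  0.00115627,
       -0.00112137]), 'tau': array([ 2.02109120e-03, -4.12899971e+01, -2.60144001e+01, -1.83234924e-04,
        3.01386674e-03,  1.68186131e-05]), 'eef_pos': array([ 205.26008679, -482.97657112,  230.80315229]), 'ee_rot': array([-5.58930992e-04,  9.79886175e-01,  1.99556436e-01,  2.10914281e-05]), 'force': array([-0.80704857,  0.54785873, -0.19967995]), 'wrist_torque': array([ 0.05441565, -0.00316598, -0.02725975]), 'grip_force': 0.0, 'grip_width': 0.9994780092798615}
```

View pics/scene0.png

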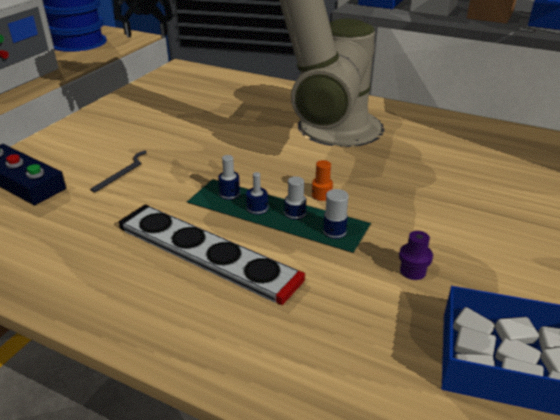

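View pics/side0.png

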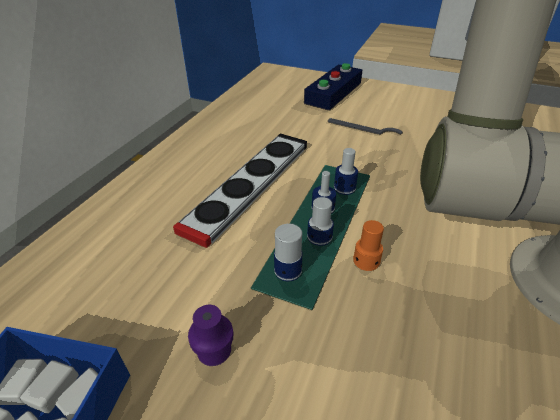

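Scene view, left to right: horn_25 (228,165 nose), horn_16 (257,183), horn_34 (295,190), horn_44 (336,205). The orange look-alike is at (322,178) and the booster at (416,255). Seats are at (155,222), (188,237), (223,253) and (262,270), with the red cap at (290,287), the +y end. The side view agrees. I'll confirm the horns in one crop while measuring.

```bash
cat > h.py <<'E'
import cv2,numpy as np,pickle
def cast(d,uv,z):
    r=d["R"].T@np.linalg.inv(d["K"])@np.array([uv[0],uv[1],1.]);c=-d["R"].T@d["t"]
    return (c+r*(z-c[2])/r[2])
def comp(mask,uv,r=6):
    n,l,s,c=cv2.connectedComponentsWithStats(mask.astype(np.uint8))
    u,v=uv;w=l[v-r:v+r+1,u-r:u+r+1];w=w[w>0]
    return None if not len(w) else l==np.bincount(w).argmax()
def ell(m):
    c=max(cv2.findContours(m.astype(np.uint8),cv2.RETR_EXTERNAL,cv2.CHAIN_APPROX_NONE)[0],key=cv2.contourArea)
    return cv2.fitEllipse(c)
E
python3 - <<'E'
from h import *
H={25:((228,165),(348,158),49),16:((257,183),(325,182),41+1),34:((295,190),(321,210),37),44:((336,205),(288,243),45)}
S=[((155,222),(280,149)),((188,237),(261,167)),((223,253),(238,188)),((262,270),(212,212))]
for i,n in enumerate(("scene","side")):
    d=pickle.load(open(n+"0.pkl","rb"));im=d["img"];hsv=cv2.cvtColor(im,cv2.COLOR_BGR2HSV)
    for k,v in H.items():
        m=comp((hsv[...,1]<60)&(hsv[...,2]>85),v[i])
        ys,xs=np.where(m);uv=((xs.min()+xs.max())/2,(ys.min()+ys.max())/2)
        print(n,k,m.sum(),(xs.min(),xs.max(),ys.min(),ys.max()),cast(d,uv,4+v[2]+24).round(1))
    P=[]
    for s in S:
        m=comp(hsv[...,2]<60,s[i]);e=ell(m);p=cast(d,e[0],24);P.append(p);print(n,'seat',m.sum(),p.round(1),np.round(e[1]))
    P=np.array(P);print(np.linalg.norm(np.diff(P,axis=0),axis=1))
    m=(((hsv[...,0]<5)|(hsv[...,0]>175))&(hsv[...,1]>170)&(hsv[...,2]>60));m=comp(m,[(290,287),(193,234)][i]);ys,xs=np.where(m);print('cap',cast(d,(xs.mean(),ys.mean()),18))
a=cv2.resize(pickle.load(open("scene0.pkl","rb"))["img"][130:300,100:380],None,fx=2.8,fy=2.8);cv2.imwrite("pics/crop.png",a)
E
```

```text
scene 25 254 (np.int64(221), np.int64(235), np.int64(155), np.int64(180)) [449.4 -96.9  77. ]
scene 16 157 (np.int64(251), np.int64(262), np.int64(172), np.int64(195)) [469.8 -14.   70. ]
scene 34 373 (np.int64(286), np.int64(305), np.int64(177), np.int64(205)) [452.1  70.1  65. ]
scene 44 522 (np.int64(327), np.int64(348), np.int64(189), np.int64(221)) [472.1 172.6  73. ]
scene seat 489 [ 633.8 -165.3   24. ] [18. 32.]
scene seat 546 [644.2 -76.3  24. ] [20. 33.]
scene seat 611 [655.1  13.   24. ] [22. 34.]
scene seat 690 [665.9 102.1  24. ] [24. 35.]
[89.58565661 89.94004314 89.78314055]
cap [677.8970152  166.19476348  18.        ]
side 25 323 (np.int64(339), np.int64(355), np.int64(148), np.int64(174)) [447.  -94.9  77. ]
side 16 784 (np.int64(309), np.int64(332), np.int64(171), np.int64(230)) [458.6  42.4  70. ]
side 34 784 (np.int64(309), np.int64(332), np.int64(171), np.int64(230)) [460.3  36.4  65. ]
side 44 905 (np.int64(274), np.int64(301), np.int64(222), np.int64(262)) [473.  169.2  73. ]
side seat 335 [ 630.2 -163.1   24. ] [14. 27.]
side seat 401 [640.3 -74.3  24. ] [16. 29.]
side seat 490 [651.1  15.   24. ] [19. 31.]
side seat 614 [661.5 104.   24. ] [22. 34.]
[89.35867274 89.89321785 89.62930111]
cap [665.11433972 169.46852125  18.        ]
```

View pics/crop.png

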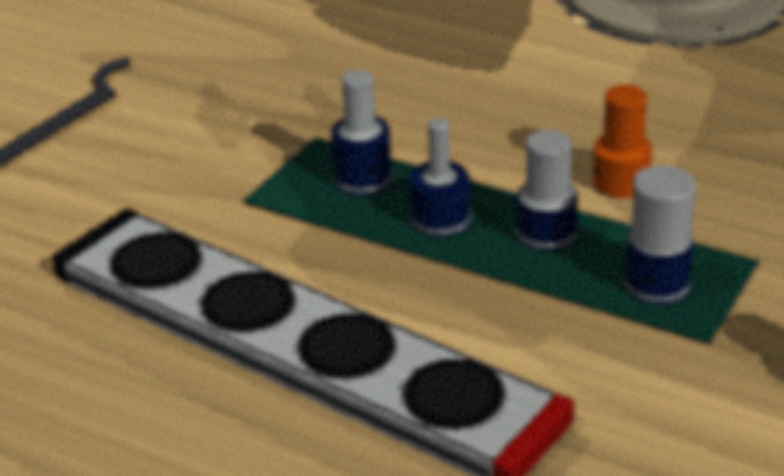

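The crop confirms the order: horn_25, 16, 34, 44 from −y to +y. The red cap is at the +y end, so horn_16 goes to the seat at about (664,103), then 25 to (653,14), 34 to (642,-75) and 44 to (632,-164). I'll move over horn_25 with the fingers turned to close along x.

```bash
python3 -m handwheel '[[[-1,0.49,0.77,0,0.84],[-1,0.49,0.77,0,0.84],[-1,0.49,0.77,0,0.84],[-1,0.49,0.77,0,0.84],[-1,0.49,0.77,0,0.84],[-1,0.49,0.77,0,0.84],[-1,0.49,0.77,0,0.84],[-1,0.49,0.77,0,0.84],[-1,0.49,0.77,0,0.84],[-1,0.49,0.77,0,0.84]]]' 60
python3 -m handwheel '[[[-1,0,0,0,0],[-1,0,0,0,0],[-1,0,0,0,0]]]'
python3 - <<'E'
from h import *
from rig import optics,ctrl
d=optics.capture("wrist");cv2.imwrite("pics/w1.png",d["img"]);pickle.dump(d,open("w1.pkl","wb"));print(-d["R"].T@d["t"],d["K"],ctrl.sense()["joints"])
E
```

```text
time_s: 1.1
eef_pos: [450.9, -96.4, 231.2]
ee_rot: [-0.0, 0.704, 0.71, -0.0]
force: [1.2, -0.4, -0.1]
grip_width: 1.001
grip_force: 0.0
time_s: 1.4
eef_pos: [449.9, -98.9, 231.1]
ee_rot: [-0.0, 0.706, 0.708, -0.0]
force: [-0.2, 1.0, 0.2]
grip_width: 0.998
grip_force: 0.0
[450.30521764 -33.60709574 375.01435147] [[327.07700898   0.         277.62807757]
 [  0.         327.07700898 208.78822317]
 [  0.           0.           1.        ]] [-4.72026716e-01  1.70738140e-01  1.68000672e+00 -1.83996850e-04
  1.29110587e+00 -4.73601695e-01]
```

View pics/w1.png

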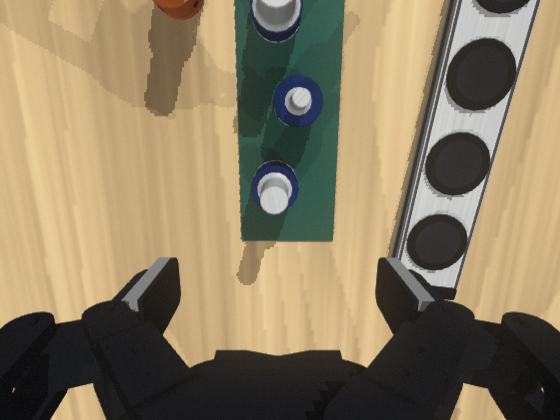

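Wrist view: horn_25's face is at (274,193), horn_16's at (300,98). The seats run (437,242), (458,163), (481,73), with the fourth cut off at the top. I'll refine the positions from these.

Run:
```python
from h import *
d=pickle.load(open("w1.pkl","rb"));hsv=cv2.cvtColor(d["img"],cv2.COLOR_BGR2HSV)
for n,uv,z in((25,(274,193),101),(16,(300,98),94)):
    m=comp((hsv[...,2]>185)&(hsv[...,1]<40),uv,2)
    e=ell(m) if m is not None else (uv,0)
    print(n,e,cast(d,e[0],z),cast(d,uv,z),hsv[uv[1],uv[0]])
for uv in((437,242),(458,163),(481,73)):
    e=ell(comp(hsv[...,2]<70,uv));print(e[1],cast(d,e[0],24))
```

```text
25 ((273.79327392578125, 199.5994873046875), (25.246259689331055, 25.680686950683594), 50.68217086791992) [446.81223104 -98.80337624 101.        ] [446.99136969 -92.99674283 101.        ] [ 30   1 206]
16 ((300.8898010253906, 96.40402221679688), (16.10393714904785, 17.735017776489258), 149.0668182373047) [468.82308104 -14.04621798  94.        ] [468.12358261 -15.28172622  94.        ] [ 60   3 201]
(52.760379791259766, 60.52447509765625) [ 631.65210955 -166.07534326   24.        ]
(57.875431060791016, 66.63728332519531) [642.3607101  -76.74006996  24.        ]
(63.450927734375, 75.20016479492188) [652.9346915   12.55478259  24.        ]
```

```bash
python3 -m handwheel '[[[-1,-0.06,0.03,-0.6,0],[-1,0,0,-0.6,0],[-1,0,0,-0.6,0],[-1,0,0,-0.6,0],[-1,0,0,-0.5,0],[-1,0,0,-0.3,0],[-1,0,0,-0.14,0],[-1,0,0,0,0],[-1,0,0,0,0]]]'
python3 -m handwheel '[[[1,0,0,0,0],[1,0,0,0,0],[1,0,0,0,0],[1,0,0,0,0],[1,0,0,0,0],[1,0,0,0,0],[1,0,0,0,0],[1,0,0,0,0],[1,0,0,0,0],[1,0,0,0,0]]]' 50
```

```text
time_s: 2.35
eef_pos: [447.6, -97.3, 65.0]
ee_rot: [0.001, 0.706, 0.708, 0.0]
force: [-0.7, 1.0, -0.7]
grip_width: 0.998
grip_force: 0.0
time_s: 3.35
eef_pos: [447.3, -96.7, 64.5]
ee_rot: [0.0, 0.706, 0.709, -0.0]
force: [-1.6, -0.3, 5.4]
grip_width: 0.28
grip_force: 48.9
```

Gripped. Lifting and carrying to the second seat.

```bash
python3 -m handwheel '[[[1,0,0,0.2,0],[1,0,0,0.5,0],[1,0,0,0.5,0],[1,0,0,0.5,0],[1,0,0,0.5,0],[1,0,0,0,0]]]'
python3 -m handwheel '[[[1,0.4,0.2,0,0],[1,0.6,0.3,0,0],[1,0.6,0.35,0,0],[1,0.6,0.35,0,0],[1,0.6,0.35,0,0],[1,0.6,0.3,0,0],[1,0.5,0.25,0,0],[1,0.21,0.11,0,0],[1,0,0,0,0],[1,0,0,0,0]]]'
python3 - <<'E'
from h import *
from rig import optics,ctrl
print(ctrl.sense()["eef_pos"])
a=[]
for n in("scene","wrist"):
    d=optics.capture(n);pickle.dump(d,open(n+"2.pkl","wb"));a.append(d["img"])
cv2.imwrite("pics/c2.png",np.hstack([a[0][100:300,100:380],a[1][::2,::2][:200]]))
E
```

```text
time_s: 3.95
eef_pos: [448.5, -97.2, 177.1]
ee_rot: [0.003, 0.706, 0.709, 0.001]
force: [0.1, -0.4, -3.9]
grip_width: 0.279
grip_force: 49.7
time_s: 4.95
eef_pos: [652.0, 13.7, 172.9]
ee_rot: [-0.001, 0.706, 0.708, -0.001]
force: [-1.0, 0.3, -2.2]
grip_width: 0.28
grip_force: 49.9
[652.01647849  13.67281946 172.87766987]
```

View pics/c2.png

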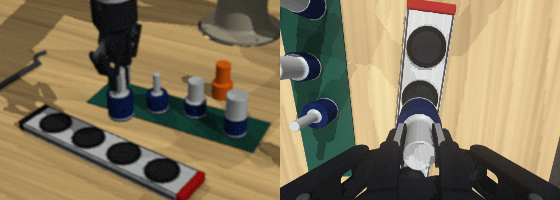

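The wrist view shows the horn upright in the pads, centred left-right, over the second seat from the red cap. Lowering gently.

```bash
python3 -m handwheel '[[[1,0.02,0,-0.4,0],[1,0,0,-0.5,0],[1,0,0,-0.5,0],[1,0,0,-0.2,0],[1,0,0,-0.08,0],[1,0,0,0,0],[1,0,0,0,0]]]'
python3 - <<'E'
from h import *
from rig import optics,ctrl
print(ctrl.sense()["eef_pos"],ctrl.sense()["force"])
a=[]
for n in("scene","side","wrist"):
    d=optics.capture(n);pickle.dump(d,open(n+"3.pkl","wb"));a.append(d["img"])
cv2.imwrite("pics/c3.png",np.hstack([cv2.resize(a[0][180:300,140:300],None,fx=2,fy=2),cv2.resize(a[1][80:200,180:340],None,fx=2,fy=2)]))
E
```

```text
time_s: 5.75
eef_pos: [654.4, 13.6, 91.7]
ee_rot: [0.001, 0.706, 0.708, 0.001]
force: [0.2, -0.4, -3.1]
grip_width: 0.278
grip_force: 50.1
[654.36970426  13.62295265  91.71367651] [ 0.23861127 -0.42666233 -3.1046265 ]
```

View pics/c3.png

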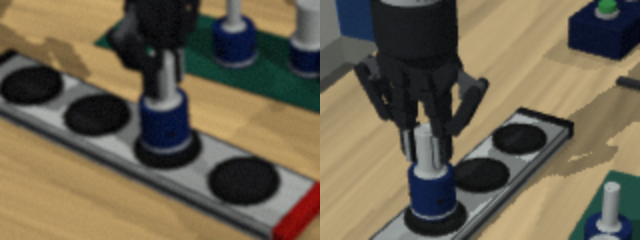

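Both views show the horn just above its seat and well centred. Easing down the last millimetres.

```bash
python3 -m handwheel '[[[1,-0.02,0,-0.04,0],[1,0,0,-0.04,0],[1,0,0,-0.02,0],[1,0,0,0,0],[1,0,0,0,0]]]'
python3 -m handwheel '[[[1,0,0,-0.01,0],[1,0,0,-0.01,0],[1,0,0,0,0],[1,0,0,0,0]]]'
```

```text
time_s: 6.4
eef_pos: [652.8, 13.8, 85.3]
ee_rot: [0.0, 0.706, 0.708, 0.0]
force: [-0.1, 0.3, -2.3]
grip_width: 0.274
grip_force: 50.1
time_s: 6.8
eef_pos: [652.9, 13.8, 84.6]
ee_rot: [0.0, 0.706, 0.708, 0.0]
force: [-1.7, 0.4, -0.4]
grip_width: 0.28
grip_force: 50.4
```

```bash
python3 -m handwheel '[[[1,0,0,-0.01,0],[1,0,0,-0.005,0],[1,0,0,0,0],[1,0,0,0,0]]]'
python3 -m handwheel '[[[0.3,0,0,0,0],[0.2,0,0,0,0],[0,0,0,0,0],[-0.4,0,0,0,0],[-1,0,0,0,0],[-1,0,0,0.1,0],[-1,0,0,0.4,0],[-1,0,0,0.6,0],[-1,0,0,0.7,0],[-1,0,0,0,0]]]'
python3 - <<'E'
from h import *
from rig import optics,ctrl
print(ctrl.sense()["eef_pos"])
d=optics.capture("wrist");cv2.imwrite("pics/w4.png",d["img"]);pickle.dump(d,open("w4.pkl","wb"))
E
```

```text
time_s: 7.2
eef_pos: [652.9, 13.8, 84.6]
ee_rot: [0.0, 0.706, 0.708, 0.0]
force: [-3.6, -0.0, 6.3]
grip_width: 0.273
grip_force: 51.0
time_s: 8.2
eef_pos: [654.7, 13.6, 179.3]
ee_rot: [0.004, 0.706, 0.709, 0.003]
force: [0.3, 0.2, 0.0]
grip_width: 1.0
grip_force: 0.0
[654.71504771  13.5881387  179.31209737]
```

View pics/w4.png

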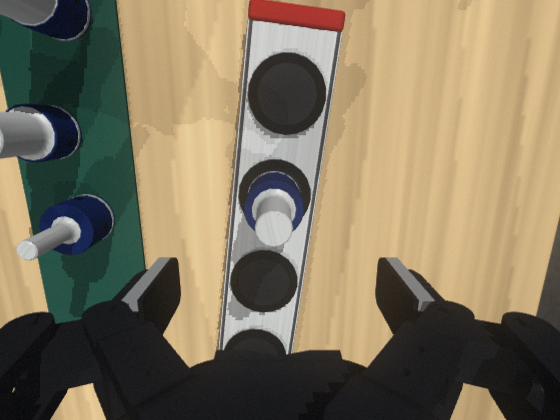

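Horn_25 stands within its seat: face at (273,228), seat disc around (274,195). Next is horn_16.

```bash
python3 - <<'E'
from h import *
d=pickle.load(open("w4.pkl","rb"));hsv=cv2.cvtColor(d["img"],cv2.COLOR_BGR2HSV)
e=ell(comp(hsv[...,2]<70,(286,93)));print('seat',cast(d,e[0],24));print('25',cast(d,(273,228),121),'16',cast(d,(29,246),94))
E
python3 -m handwheel '[[[-1,-0.4,-0.06,0,0],[-1,-0.6,-0.1,0,0],[-1,-0.7,-0.1,0,0],[-1,-0.7,-0.1,0,0],[-1,-0.7,-0.1,0,0],[-1,-0.4,-0.06,0,0],[-1,-0.18,-0.04,0,0],[-1,0,0,0,0],[-1,0,0,0,0],[-1,0,0,0,0]]]'
```

```text
seat [663.86376971 102.00883378  24.        ]
25 [652.61226093  11.68606459 121.        ] 16 [471.14002295 -11.69088009  94.        ]
time_s: 9.25
eef_pos: [469.6, -14.2, 173.3]
ee_rot: [-0.0, 0.706, 0.709, -0.0]
force: [0.9, -0.1, -0.1]
grip_width: 0.998
grip_force: 0.0
```

```bash
python3 -m handwheel '[[[-1,0,0.02,-0.5,0],[-1,0,0,-0.6,0],[-1,0,0,-0.5,0],[-1,0,0,-0.4,0],[-1,0,0,-0.23,0],[-1,0,0,-0.1,0],[-1,0,0,0,0],[-1,0,0,0,0]]]'
python3 -m handwheel '[[[1,0,0,0,0],[1,0,0,0,0],[1,0,0,0,0],[1,0,0,0,0],[1,0,0,0,0],[1,0,0,0,0],[1,0,0,0,0],[1,0,0,0,0],[1,0,0,0,0],[1,0,0,0,0]]]' 50
python3 -m handwheel '[[[1,0,0,0.2,0],[1,0,0,0.5,0],[1,0,0,0.5,0],[1,0,0,0.5,0],[1,0,0,0.5,0],[1,0,0,0.2,0],[1,0,0,0,0],[1,0,0,0,0]]]'
```

```text
time_s: 10.05
eef_pos: [469.4, -13.3, 57.8]
ee_rot: [0.001, 0.706, 0.709, 0.0]
force: [0.0, -0.9, 0.2]
grip_width: 1.001
grip_force: 0.0
time_s: 11.05
eef_pos: [468.9, -13.2, 57.2]
ee_rot: [0.0, 0.706, 0.708, 0.0]
force: [-1.5, 0.3, 5.2]
grip_width: 0.172
grip_force: 48.7
time_s: 11.85
eef_pos: [468.3, -13.1, 176.0]
ee_rot: [-0.001, 0.706, 0.708, -0.0]
force: [-0.2, 0.4, -2.3]
grip_width: 0.167
grip_force: 48.9
```

Gripped and lifted. Carrying to the seat by the red cap, stopping about 7 mm above.

```bash
python3 -m handwheel '[[[1,0.3,0.2,0,0],[1,0.5,0.35,0,0],[1,0.6,0.35,0,0],[1,0.6,0.35,0,0],[1,0.6,0.35,0,0],[1,0.6,0.35,0,0],[1,0.5,0.25,0,0],[1,0.2,0.11,0,0],[1,0,0,0,0],[1,0,0,0,0]]]'
python3 -m handwheel '[[[1,0,0,-0.4,0],[1,0,0,-0.5,0],[1,0,0,-0.5,0],[1,0,0,-0.3,0],[1,0,0,-0.15,0],[1,0,0,0,0],[1,0,0,0,0],[1,0,0,0,0]]]'
python3 - <<'E'
from h import *
from rig import optics,ctrl
a=[]
for n in("scene","side"):
    d=optics.capture(n);a.append(d["img"])
cv2.imwrite("pics/c5.png",np.hstack([cv2.resize(a[0][180:300,160:320],None,fx=2,fy=2),cv2.resize(a[1][120:240,150:310],None,fx=2,fy=2)]))
E
```

```text
time_s: 12.85
eef_pos: [663.1, 102.1, 175.5]
ee_rot: [-0.001, 0.706, 0.708, -0.001]
force: [-0.4, 0.3, -2.2]
grip_width: 0.173
grip_force: 49.3
time_s: 13.65
eef_pos: [664.4, 102.3, 85.9]
ee_rot: [0.001, 0.706, 0.708, 0.001]
force: [0.4, -0.1, -1.1]
grip_width: 0.169
grip_force: 49.4
```

View pics/c5.png

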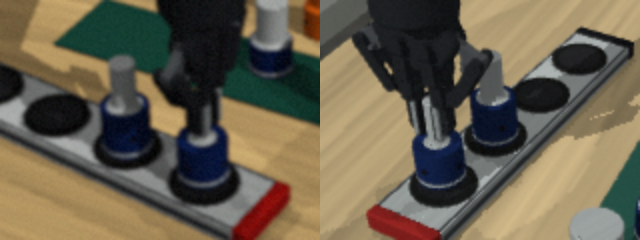

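The crops show horn_16 just above the red-end seat and centred, with horn_25 upright beside it. Easing down from 86 to about 77.

```bash
python3 -m handwheel '[[[1,0,0,-0.04,0],[1,0,0,-0.04,0],[1,0,0,-0.04,0],[1,0,0,-0.02,0],[1,0,0,0,0],[1,0,0,0,0]]]'
python3 -m handwheel '[[[1,0,0,-0.01,0],[1,0,0,-0.01,0],[1,0,0,0,0],[1,0,0,0,0]]]'
```

```text
time_s: 14.35
eef_pos: [663.8, 102.3, 77.5]
ee_rot: [-0.0, 0.706, 0.708, 0.0]
force: [0.2, -0.2, -2.3]
grip_width: 0.175
grip_force: 49.5
time_s: 14.75
eef_pos: [664.0, 102.3, 77.3]
ee_rot: [0.0, 0.706, 0.708, 0.0]
force: [-3.7, -0.2, 5.0]
grip_width: 0.169
grip_force: 50.0
```

Contact (5 N). Releasing, lifting, and moving over horn_34 for a look.

```bash
python3 -m handwheel '[[[0.5,0,0,0,0],[0.4,0,0,0,0],[0,0,0,0,0],[-0.4,0,0,0,0],[-1,0,0,0,0],[-1,0,0,0.1,0],[-1,0,0,0.5,0],[-1,0,0,0.7,0],[-1,0,0,0.7,0],[-1,0,0,0,0]]]'
python3 -m handwheel '[[[-1,-0.4,-0.06,0.3,0],[-1,-0.7,-0.1,0.5,0],[-1,-0.7,-0.1,0,0],[-1,-0.7,-0.1,0,0],[-1,-0.7,-0.1,0,0],[-1,-0.6,-0.1,0,0],[-1,-0.4,-0.1,0,0],[-1,0,0,0,0],[-1,0,0,0,0],[-1,0,0,0,0]]]'
python3 - <<'E'
from h import *
from rig import optics,ctrl
d=optics.capture("wrist");cv2.imwrite("pics/w6.png",d["img"]);pickle.dump(d,open("w6.pkl","wb"))
E
```

```text
time_s: 15.75
eef_pos: [665.7, 102.3, 182.7]
ee_rot: [0.004, 0.706, 0.709, 0.003]
force: [-0.7, -0.2, 0.2]
grip_width: 1.003
grip_force: 0.0
time_s: 16.75
eef_pos: [454.5, 69.3, 216.5]
ee_rot: [0.0, 0.706, 0.708, 0.0]
force: [-0.2, 1.2, -0.1]
grip_width: 1.004
grip_force: 0.0
```

View pics/w6.png

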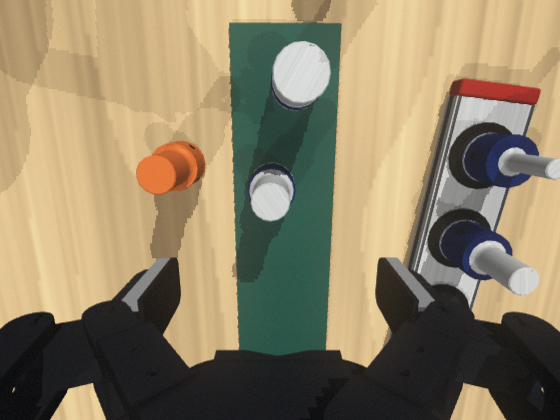

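Horn_34's face is at (270,200), horn_44's at (301,73), the orange look-alike at (155,175). Both placed horns are standing.

Run:
```python
from h import *
d=pickle.load(open("w6.pkl","rb"));hsv=cv2.cvtColor(d["img"],cv2.COLOR_BGR2HSV)
for uv,z in((270,203),89),((301,73),97):
    e=ell(comp((hsv[...,2]>185)&(hsv[...,1]<40),uv,2));print(e,cast(d,e[0],z),cast(d,uv,z))
print('orange',cast(d,(155,175),85),'16',cast(d,(553,168),114))
```

```text
((270.0960693359375, 201.09872436523438), (36.29426956176758, 36.572792053222656), 83.00486755371094) [448.35873519  68.7115609   89.        ] [448.27388458  67.03884056  89.        ]
((301.34033203125, 71.27045440673828), (55.19786071777344, 59.6440544128418), 8.2514066696167) [472.11865457 170.8420004   97.        ] [471.89119149 169.63357535  97.        ]
orange [350.6550421   90.08408227  85.        ] 16 [662.39924722 101.42125596 114.        ]
```

```bash
python3 -m handwheel '[[[-1,-0.1,0,-0.5,0],[-1,0,0,-0.6,0],[-1,0,0,-0.6,0],[-1,0,0,-0.6,0],[-1,0,0,-0.5,0],[-1,0,0,-0.3,0],[-1,0,0,-0.19,0],[-1,0,0,0,0],[-1,0,0,0,0]]]'
python3 -m handwheel '[[[1,0,0,0,0],[1,0,0,0,0],[1,0,0,0,0],[1,0,0,0,0],[1,0,0,0,0],[1,0,0,0,0],[1,0,0,0,0],[1,0,0,0,0],[1,0,0,0,0],[1,0,0,0,0]]]' 50
python3 -m handwheel '[[[1,0,0,0.2,0],[1,0,0,0.5,0],[1,0,0,0.6,0],[1,0,0,0.7,0],[1,0,0,0.6,0],[1,0,0,0.2,0],[1,0,0,0,0],[1,0,0,0,0]]]'
```

```text
time_s: 17.7
eef_pos: [449.3, 69.3, 52.5]
ee_rot: [0.0, 0.706, 0.709, 0.0]
force: [1.2, -0.7, 0.3]
grip_width: 0.999
grip_force: 0.0
time_s: 18.7
eef_pos: [448.9, 69.3, 52.4]
ee_rot: [0.0, 0.706, 0.708, 0.0]
force: [-2.4, 0.3, 5.2]
grip_width: 0.389
grip_force: 49.3
time_s: 19.5
eef_pos: [448.1, 69.4, 190.6]
ee_rot: [-0.001, 0.706, 0.708, -0.001]
force: [0.7, -0.1, -4.5]
grip_width: 0.385
grip_force: 50.5
```

```bash
python3 -m handwheel '[[[1,0.3,-0.2,0,0],[1,0.5,-0.4,0,0],[1,0.6,-0.45,0,0],[1,0.6,-0.45,0,0],[1,0.6,-0.45,0,0],[1,0.6,-0.45,0,0],[1,0.45,-0.35,0,0],[1,0.22,-0.15,0,0],[1,0,0,0,0],[1,0,0,0,0]]]'
python3 -m handwheel '[[[1,0,0,-0.4,0],[1,0,0,-0.5,0],[1,0,0,-0.5,0],[1,0,0,-0.5,0],[1,0,0,-0.2,0],[1,0,0,-0.1,0],[1,0,0,0,0],[1,0,0,0,0],[1,0,0,0,0]]]'
python3 - <<'E'
from h import *
from rig import optics,ctrl
a=[]
for n in("scene","side"):
    d=optics.capture(n);a.append(d["img"])
cv2.imwrite("pics/c7.png",np.hstack([cv2.resize(a[0][180:300,120:280],None,fx=2,fy=2),cv2.resize(a[1][100:220,180:340],None,fx=2,fy=2)]))
E
```

```text
time_s: 20.5
eef_pos: [641.5, -75.3, 190.1]
ee_rot: [-0.002, 0.706, 0.708, -0.001]
force: [-0.3, 0.3, -3.5]
grip_width: 0.387
grip_force: 50.8
time_s: 21.4
eef_pos: [642.8, -75.8, 83.2]
ee_rot: [0.001, 0.706, 0.709, 0.0]
force: [-0.5, 0.4, -3.1]
grip_width: 0.386
grip_force: 50.8
```

View pics/c7.png

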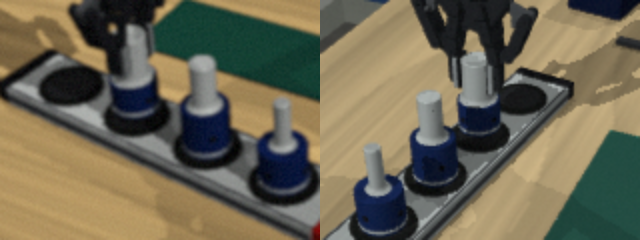

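Horn_34 hovers over the third seat, centred in both views, and the other two stand. Down 10 mm.

```bash
python3 -m handwheel '[[[1,0,0,-0.05,0],[1,0,0,-0.05,0],[1,0,0,-0.04,0],[1,0,0,-0.04,0],[1,0,0,-0.02,0],[1,0,0,0,0],[1,0,0,0,0]]]'
python3 -m handwheel '[[[1,0,0,-0.01,0],[1,0,0,-0.01,0],[1,0,0,0,0],[1,0,0,0,0]]]'
```

```text
time_s: 22.2
eef_pos: [642.3, -75.7, 72.5]
ee_rot: [0.0, 0.706, 0.708, -0.0]
force: [-3.7, 0.6, 3.4]
grip_width: 0.387
grip_force: 51.3
time_s: 22.6
eef_pos: [642.4, -75.8, 72.5]
ee_rot: [0.0, 0.706, 0.709, 0.0]
force: [-6.9, 0.9, 11.6]
grip_width: 0.386
grip_force: 52.2
```

```bash
python3 -m handwheel '[[[0.1,0,0,0,0],[0,0,0,0,0],[-0.3,0,0,0,0],[-0.6,0,0,0,0],[-1,0,0,0,0],[-1,0,0,0.1,0],[-1,0,0,0.5,0],[-1,0,0,0.9,0],[-1,0,0,0.9,0],[-1,0,0,0,0]]]'
python3 -m handwheel '[[[-1,-0.3,0.4,0,0],[-1,-0.4,0.6,0,0],[-1,-0.45,0.65,0,0],[-1,-0.45,0.65,0,0],[-1,-0.45,0.65,0,0],[-1,-0.45,0.65,0,0],[-1,-0.45,0.65,0,0],[-1,-0.3,0.45,0,0],[-1,-0.16,0.23,0,0],[-1,0,0,0,0]]]'
python3 -m handwheel '[[[-1,0,0,0,0],[-1,0,0,0,0],[-1,0,0,0,0]]]'
```

```text
time_s: 23.6
eef_pos: [644.6, -76.2, 198.5]
ee_rot: [0.005, 0.706, 0.709, 0.003]
force: [-0.0, -0.1, -0.6]
grip_width: 0.999
grip_force: 0.0
time_s: 24.6
eef_pos: [471.4, 171.6, 191.2]
ee_rot: [0.0, 0.705, 0.709, 0.0]
force: [0.8, -0.6, -0.6]
grip_width: 0.998
grip_force: 0.0
time_s: 24.9
eef_pos: [472.4, 169.9, 190.9]
ee_rot: [-0.0, 0.706, 0.708, -0.0]
force: [-0.4, 0.3, 0.8]
grip_width: 0.997
grip_force: 0.0
```

```bash
python3 -m handwheel '[[[-1,0,0.02,-0.5,0],[-1,0,0,-0.6,0],[-1,0,0,-0.6,0],[-1,0,0,-0.5,0],[-1,0,0,-0.25,0],[-1,0,0,-0.15,0],[-1,0,0,0,0],[-1,0,0,0,0]]]'
python3 -m handwheel '[[[1,0,0,0,0],[1,0,0,0,0],[1,0,0,0,0],[1,0,0,0,0],[1,0,0,0,0],[1,0,0,0,0],[1,0,0,0,0],[1,0,0,0,0],[1,0,0,0,0],[1,0,0,0,0]]]' 50
python3 -m handwheel '[[[1,0,0,0.2,0],[1,0,0,0.5,0],[1,0,0,0.6,0],[1,0,0,0.7,0],[1,0,0,0.6,0],[1,0,0,0.2,0],[1,0,0,0,0],[1,0,0,0,0]]]'
```

```text
time_s: 25.7
eef_pos: [472.4, 171.8, 61.9]
ee_rot: [0.0, 0.706, 0.708, 0.001]
force: [-0.9, 0.3, -0.4]
grip_width: 1.0
grip_force: 0.0
time_s: 26.7
eef_pos: [471.9, 171.9, 61.7]
ee_rot: [0.0, 0.706, 0.709, 0.0]
force: [-2.1, -1.0, 4.7]
grip_width: 0.505
grip_force: 50.4
time_s: 27.5
eef_pos: [471.0, 171.7, 199.5]
ee_rot: [-0.001, 0.706, 0.708, -0.001]
force: [-0.2, 0.0, -5.2]
grip_width: 0.505
grip_force: 52.1
```

```bash
python3 -m handwheel '[[[1,0.15,-0.3,0,0],[1,0.25,-0.5,0,0],[1,0.3,-0.65,0,0],[1,0.3,-0.65,0,0],[1,0.3,-0.65,0,0],[1,0.3,-0.65,0,0],[1,0.3,-0.65,0,0],[1,0.3,-0.65,0,0],[1,0.3,-0.65,0,0],[1,0.3,-0.6,0,0]]]'
python3 -m handwheel '[[[1,0.25,-0.45,0,0],[1,0.15,-0.33,0,0],[1,0,0,0,0],[1,0,0,0,0],[1,0,0,-0.4,0],[1,0,0,-0.5,0],[1,0,0,-0.5,0],[1,0,0,-0.4,0],[1,0,0,-0.2,0],[1,0,0,-0.18,0]]]'
python3 -m handwheel '[[[1,0,0,0,0],[1,0,0,0,0],[1,0,0,0,0]]]'
python3 - <<'E'
from h import *
from rig import optics,ctrl
a=[]
for n in("scene","side"):
    d=optics.capture(n);a.append(d["img"])
cv2.imwrite("pics/c8.png",np.hstack([cv2.resize(a[0][170:290,110:270],None,fx=2,fy=2),cv2.resize(a[1][80:200,200:360],None,fx=2,fy=2)]))
E
```

```text
time_s: 28.5
eef_pos: [611.6, -127.1, 198.5]
ee_rot: [-0.002, 0.706, 0.708, -0.001]
force: [0.2, -0.3, -4.5]
grip_width: 0.499
grip_force: 52.1
time_s: 29.5
eef_pos: [631.6, -164.0, 91.4]
ee_rot: [-0.0, 0.706, 0.709, -0.0]
force: [-0.2, -0.0, -3.7]
grip_width: 0.5
grip_force: 52.3
time_s: 29.8
eef_pos: [632.2, -164.8, 93.1]
ee_rot: [0.001, 0.706, 0.708, 0.0]
force: [-0.8, -0.5, -4.3]
grip_width: 0.501
grip_force: 52.3
```

View pics/c8.png

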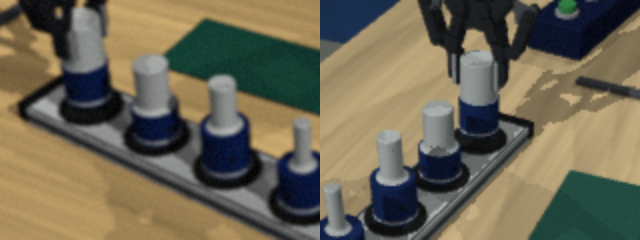

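Horn_44 is just above the last seat and centred. Easing down about 11 mm.

```bash
python3 -m handwheel '[[[1,0,0,-0.05,0],[1,0,0,-0.05,0],[1,0,0,-0.05,0],[1,0,0,-0.03,0],[1,0,0,-0.02,0],[1,0,0,0,0],[1,0,0,0,0]]]'
python3 -m handwheel '[[[1,0,0,-0.01,0],[1,0,0,-0.01,0],[1,0,0,0,0],[1,0,0,0,0]]]'
```

```text
time_s: 30.6
eef_pos: [631.8, -164.7, 82.1]
ee_rot: [0.0, 0.706, 0.708, 0.0]
force: [0.3, 0.8, -4.1]
grip_width: 0.501
grip_force: 52.5
time_s: 31.0
eef_pos: [631.9, -164.8, 81.7]
ee_rot: [0.0, 0.706, 0.708, 0.0]
force: [-3.0, -0.2, 4.2]
grip_width: 0.504
grip_force: 52.8
```

Contact. Releasing, retreating up and to the right, then a final check.

```bash
python3 -m handwheel '[[[-0.1,0,0,0,0],[-0.3,0,0,0,0],[-0.5,0,0,0,0],[-0.8,0,0,0,0],[-1,0,0,0,0],[-1,0,0,0.1,0],[-1,0,0,0.5,0],[-1,0,0,0.9,0],[-1,0,0,0.9,0],[-1,0,0,0.3,0]]]'
python3 -m handwheel '[[[-1,-0.5,-0.2,0.2,0],[-1,-0.7,-0.3,0,0],[-1,-0.7,-0.3,0,0],[-1,-0.7,-0.3,0,0],[-1,-0.4,-0.2,0,0],[-1,0,0,0,0],[-1,0,0,0,0],[-1,0,0,0,0]]]'
python3 - <<'E'
from h import *
from rig import optics,ctrl
a=[]
for n in("scene","side"):
    d=optics.capture(n);a.append(d["img"][80:340,100:460])
    for x,y,h in((631.8,-164.5,93),(642.3,-76,85),(653,13.7,97),(663.8,103,90)):
        p=d["K"]@(d["R"]@np.array([x,y,24+h])+d["t"]);p=p[:2]/p[2]-[100,80];cv2.circle(a[-1],tuple(int(v) for v in p),1,(0,0,255),-1)
cv2.imwrite("pics/c9.png",np.hstack(a))
E
```

```text
time_s: 32.0
eef_pos: [633.0, -165.1, 222.0]
ee_rot: [0.004, 0.706, 0.709, 0.001]
force: [0.5, -0.1, -0.0]
grip_width: 0.999
grip_force: 0.0
time_s: 32.8
eef_pos: [482.5, -229.4, 226.2]
ee_rot: [0.0, 0.705, 0.709, 0.0]
force: [0.4, -1.0, 0.0]
grip_width: 0.999
grip_force: 0.0
```

View pics/c9.png

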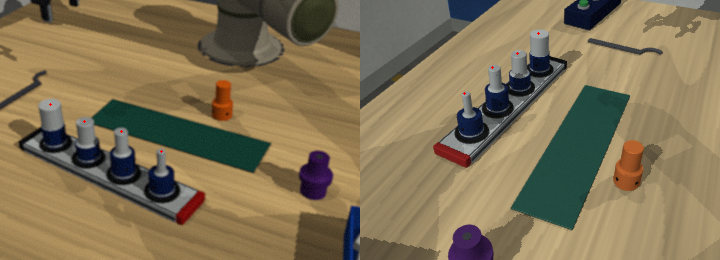

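All four horns stand upright with their faces on the predicted seat-centre points, narrow to wide from the red cap. The booster and the orange part are untouched.

```bash
python3 -c "from rig import ctrl;print(ctrl.finish_job())"
```

```text
the job is handed in; nothing more can be done
None
```

The four horns stand upright and centred on the rail's seats in the order 16, 25, 34, 44 from the red cap; the booster and the orange look-alike were left alone, and the job was handed in after about 33 s of the 104 s allowed.

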